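# Line up the press dies by diameter

### The arm

A 7-joint arm with a two-finger parallel gripper is mounted at the origin on the work surface. World frame = base frame: x ahead of the robot, y to its left, z up, the work surface at z = 0. Lengths are in mm, angles in rad, forces in N, time in s.
With the tool pointing down it reaches from about 400 to 850 mm from the base axis. Payload 4.5 kg.
Tool frame: the origin (TCP) lies between the finger pads; the fingertips stand 25 mm ahead of it and the grasp point (between the pads) lies 6 mm ahead of it; z points along the fingers, y is the direction in which the jaws open and shut (so a half turn about z gives the same grasp; the last joint's range is limited). The gripper opens to 88 mm and grips with 3 to 60 N. Pads are 18 mm wide; open, the fingers measure 123 mm over their backs; the gripper's body (75 mm by 187 mm) begins 45 mm behind the grasp point.
Start: joints at [-1.115, 0.689, -0.195, 1.565, 0.157, 0.902, -0.215], TCP at [255.861, 570.251, 263.743] pointing down, gripper open.
Joint ranges: [-3.01, 3.01], [-0.46, 2.08], [-1.47, 1.51], [0.13, 2.56], [-1, 4.14], [0.04, 2.09], [-2.66, 2.66]. Speed limits (rad/s): [2.57, 2.57, 3.14, 3.14, 3.14, 3.14, 3.14].

### API

Orientations are given as a unit quaternion [w, x, y, z].
In Python, from workcell import bot gives the robot as it stands.
- The arm moves only by the tool send_rows, never from a script. Its argument "commands" is a list of rows, each a list of 7 numbers: the shift along the tool's x, y, z in cm, then the turn, a rotation vector about the tool's x, y, z in degrees, then the gripper command: -1 is shut, 1 is fully open, values between are in proportion. In form: [[x, y, z, rx, ry, rz, jaw], ...]. A call has 1 to 10 rows; each row shifts and turns the commanded pose from where the row before left it, along the tool's axes as they then stand; what a row does not reach is not made up. A row lasts 1/8 s, in which the tool goes at most 62.5 mm and 10.7 degrees, less where a joint would pass 70% of its speed; a pose out of reach is approached as far as the arm can. A call is refused whole if a number of a shift passes 6.25 or a number of a turn 10.7, either way. A call with a gripper value outside its range is refused whole. The fingers move at their own pace and stop on an object; "force" is the grip in N (left out, the last holds). Time passes only in rows, so rows that do not move let the fingers close. It gives the time, the measured TCP pose, the force and the opening at its end, in the units of the state.
- bot.sense(): the state, without advancing time (a new reading comes with each control period).
- bot.get_image(name): name is "scene" or "top" or "wrist"; returns a dict with "img" (420x560x3 uint8, blue, green, red), "range_z" (420x560 float32, mm along the optical axis (not along the pixel's ray), 0 where there is no reading), "fx", "fy", "cx", "cy" (pixels), "xyz" and "attitude" of the camera in the world. Camera axes: x right, y down, z forward; pixel columns grow to the right and rows downward; lengths in mm; the calibration is good to about 2 mm. A picture is of the moment at which its call begins.
- bot.close_job(): hands the job in, once; it reports no verdict.
The state is a dict: "time_s": time; "joint_pos": joint angles; "qvel": joint speeds; "tau": joint torques, N m; "eef_pos": TCP position; "orientation": TCP orientation; "wrist_force": force on the tool from outside, world axes, zero at the start; "torque": the same for the moment, N m; "grip_width": opening from 0.0 (shut) to 1.0 (fully open).
Only numpy, scipy, OpenCV 4.12 (cv2) and the standard library are available. Lean on these libraries where they do the work, as an engineer would, in place of code of your own. Each camera call takes 0.05 s, during which the arm holds its last target.

### The job

Line up the four black press dies on the four white pads of the die rail in order of diameter: the narrowest on the pad next to the small grey case vice, then wider and wider to the widest at the far end of the row. Stand each die upright and centred on its pad, and leave the glass parts jar standing.

Things in the scene. Friction and masses are not known exactly. Their poses are not given: they have to be found in the camera images.
- die_22: the narrowest of the four black plastic press dies: a plain upright solid cylinder 22 mm in diameter and 30 mm high, with a lighter grey disc and a small bright steel insert on its top face. Loose, weighs under 120 g, starts upright on the green mat (2 mm thick). Origin at the centre of its underside, z up its axis. Height does not follow diameter.
- die_32: the second narrowest of the four black plastic press dies: a plain upright solid cylinder 32 mm in diameter and 24 mm high, with a lighter grey disc and a small bright steel insert on its top face. Loose, weighs under 120 g, starts upright on the green mat (2 mm thick). Origin at the centre of its underside, z up its axis. Height does not follow diameter.
- die_43: the second widest of the four black plastic press dies: a plain upright solid cylinder 43 mm in diameter and 34 mm high, with a lighter grey disc and a small bright steel insert on its top face. Loose, weighs under 120 g, starts upright on the green mat (2 mm thick). Origin at the centre of its underside, z up its axis. Height does not follow diameter.
- die_54: the widest of the four black plastic press dies: a plain upright solid cylinder 54 mm in diameter and 27 mm high, with a lighter grey disc and a small bright steel insert on its top face. Loose, weighs under 120 g, starts upright on the green mat (2 mm thick). Origin at the centre of its underside, z up its axis. Height does not follow diameter.
- pad_a: round white pad, 62 mm in diameter and 3 mm thick, with a black dot at its centre; the first of four identical pads in a straight row at 80 mm spacing (counted from the left, +y, as the robot sees it). Fixed on a flat dark steel rail 74 mm wide and 4 mm thick, so its top is 7 mm above the bench. The whole row may be nearer to or farther from the robot than the mat. Origin at the centre of the pad's underside; y points along the row (from pad_d to pad_a), x across it.
- pad_b: round white pad, 62 mm in diameter and 3 mm thick, with a black dot at its centre; the second of four identical pads in a straight row at 80 mm spacing (counted from the left, +y, as the robot sees it). Fixed on a flat dark steel rail 74 mm wide and 4 mm thick, so its top is 7 mm above the bench. The whole row may be nearer to or farther from the robot than the mat. Origin at the centre of the pad's underside; y points along the row (from pad_d to pad_a), x across it.
- pad_c: round white pad, 62 mm in diameter and 3 mm thick, with a black dot at its centre; the third of four identical pads in a straight row at 80 mm spacing (counted from the left, +y, as the robot sees it). Fixed on a flat dark steel rail 74 mm wide and 4 mm thick, so its top is 7 mm above the bench. The whole row may be nearer to or farther from the robot than the mat. Origin at the centre of the pad's underside; y points along the row (from pad_d to pad_a), x across it.
- pad_d: round white pad, 62 mm in diameter and 3 mm thick, with a black dot at its centre; the fourth of four identical pads in a straight row at 80 mm spacing (counted from the left, +y, as the robot sees it). Fixed on a flat dark steel rail 74 mm wide and 4 mm thick, so its top is 7 mm above the bench. The whole row may be nearer to or farther from the robot than the mat. Origin at the centre of the pad's underside; y points along the row (from pad_d to pad_a), x across it.
- vice: small grey case vice, 62 mm square and 36 mm high, with two jaws and one red knob; fixed on the bench in line with the row of pads, 87 mm beyond the centre of either the leftmost or the rightmost pad (at the other end stands a blue round block with four oil pots, 24 mm high). Origin at the centre of its underside.
- jar: clear glass parts jar with an aluminium cap, 36 mm in diameter and 40 mm high, loose, standing among the dies, as does a blue rubber dust blower (42 mm in diameter, 56 mm high). On the mat the centres of neighbouring things are at least 60 mm apart, and they stand in two rows along the mat, staggered. Origin at the centre of its underside, z up.

How it is judged (in metres and radians):
At the end, for the whole second after the job is handed in: Counted from the pad next to the vice, the four pads carry the dies of 22, 32, 43 and 54 mm diameter in that order; each stands upright (within 0.12 rad) and flat on its pad, its centre within 12 mm of the pad's centre, released and at rest; the glass jar stands upright (((horizontal distance between vice and pad_a below 0.15 m and horizontal distance between die_22 and pad_a below 0.012 m and z of die_22 in the frame of pad_a below 0.006 m and horizontal distance between die_32 and pad_b below 0.012 m and z of die_32 in the frame of pad_b below 0.006 m and horizontal distance between die_43 and pad_c below 0.012 m and z of die_43 in the frame of pad_c below 0.006 m and horizontal distance between die_54 and pad_d below 0.012 m and z of die_54 in the frame of pad_d below 0.006 m) or (horizontal distance between vice and pad_d below 0.15 m and horizontal distance between die_22 and pad_d below 0.012 m and z of die_22 in the frame of pad_d below 0.006 m and horizontal distance between die_32 and pad_c below 0.012 m and z of die_32 in the frame of pad_c below 0.006 m and horizontal distance between die_43 and pad_b below 0.012 m and z of die_43 in the frame of pad_b below 0.006 m and horizontal distance between die_54 and pad_a below 0.012 m and z of die_54 in the frame of pad_a below 0.006 m)) and angle between each of die_22, die_32, die_43, die_54's own z axis and vertical below 0.12 rad and linear speed of each of die_22, die_32, die_43, die_54 below 0.02 m/s and angular speed of each of die_22, die_32, die_43, die_54 below 0.2 rad/s and contact force between each of die_22, die_32, die_43, die_54 and the fingers below 0.05 N and angle between jar's own z axis and vertical below 0.15 rad); the robot touches nothing.
It fails at once if the glass parts jar is knocked over (angle between jar's own z axis and vertical above 0.6 rad).
It also fails if it takes over 96 s, if anything falls off the work surface, if the arm or the gripper's body presses on something with over 40 N, if the wrist force passes 120 N, or if a joint passes its speed limit or range.

## Working session

There is one attempt and no reset: what is moved stays moved. The work goes in short steps, Python scripts to look and compute and a tool call to move; the robot and the scene stay as the last step left them, time stands still between calls to the robot, and variables do not carry over. Pictures are saved under pics/ and viewed, and the job is handed in when it is done.

Besides the shell and the picture viewer there is one more tool, called in YAML: its name, and indented under it one key for each argument. send_rows: Moves the arm, as the interface text tells. Its arguments: {"type":"object","properties":{"commands":{"type":"array"},"force":{"type":"number"}},"required":["commands"]}

```bash
mkdir -p pics; ls; python3 - <<'E'
from workcell import bot
import cv2,numpy as np
s=bot.sense();print({k:np.round(v,3).tolist() for k,v in s.items()})
for n in("top","scene"):
    d=bot.get_image(n);cv2.imwrite(f"pics/{n}0.png",d["img"]);print(n,d["fx"],d["cx"],d["cy"],d["xyz"],d["attitude"])
    np.savez(f"{n}0.npz",**d)
E
```

```text
pics
{'time_s': 0.0, 'joint_pos': [-1.115, 0.69, -0.194, 1.566, 0.157, 0.902, -0.215], 'qvel': [-0.001, 0.0, -0.001, 0.001, -0.002, -0.0, -0.0], 'tau': [0.0, -52.756, -1.267, -15.343, -0.053, 0.007, 0.0], 'eef_pos': [255.691, 569.654, 262.903], 'orientation': [-0.0, 0.209, 0.978, -0.001], 'wrist_force': [0.277, -0.784, -0.601], 'torque': [0.006, -0.013, 0.024], 'grip_width': 0.995}
top 530.0248844551355 273.0608270479827 204.94999064595476 [401.36766322 -29.95974275 972.75056344] [ 0.05989876 -0.69455707  0.71508874 -0.05148514]
scene 387.16033699986076 281.3542661247199 210.01357298075928 [997.81356939  20.09113467 522.11389221] [-0.23505031  0.63702205  0.68681741 -0.25929927]
```

View pics/top0.png

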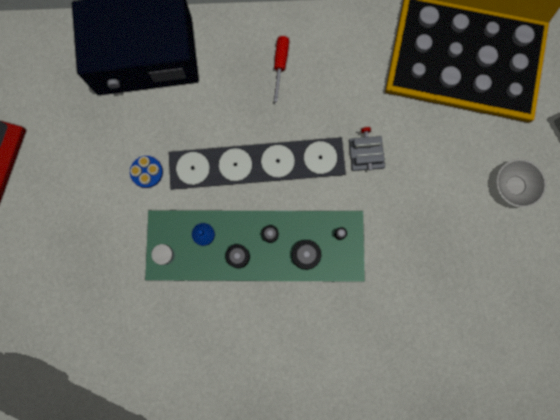

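View pics/scene0.png

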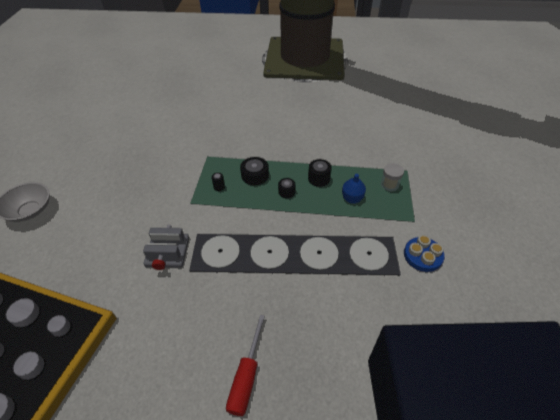

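```bash
cat > h.py <<'E'
import numpy as np,cv2
from scipy.spatial.transform import Rotation as R
def rot(q): return R.from_quat([q[1],q[2],q[3],q[0]])
def cast(d,u,v,z):
    r=rot(d["attitude"]).apply([(u-d["cx"])/d["fx"],(v-d["cy"])/d["fy"],1.]); o=np.array(d["xyz"])
    return o+r*(z-o[2])/r[2]
E
python3 - <<'E'
from h import *
for n,(x0,y0,x1,y1) in dict(top=(130,120,390,290),scene=(140,140,450,290)).items():
    d=dict(np.load(n+"0.npz"));im=d["img"]
    k=800/(x1-x0); cv2.imwrite(f"pics/{n}zoom.png",cv2.resize(im[y0:y1,x0:x1],None,fx=k,fy=k,interpolation=cv2.INTER_CUBIC))
d=dict(np.load("top0.npz"));im=d["img"]
hsv=cv2.cvtColor(im,cv2.COLOR_BGR2HSV)
# pads
m=((im.min(2)>150)).astype(np.uint8);m[:, :165]=0;m[:,350:]=0;m[:135]=0;m[195:]=0
m=cv2.morphologyEx(m,cv2.MORPH_OPEN,np.ones((3,3)))
cs,_=cv2.findContours(m,cv2.RETR_EXTERNAL,cv2.CHAIN_APPROX_NONE)
for c in cs:
    if 300<cv2.contourArea(c)<1500:
        (u,v),a,t=cv2.fitEllipse(c); p=cast(d,u,v,7); print("pad",round(u,1),round(v,1),np.round(a,1),p.round(1),"diam",np.mean(a)/d["fx"]*(d["xyz"][2]-7))
    
for n,u,v,h in (("22",341,233,32),("32",270,233,26),("43",237,256,36),("54",306,254,29)):
    c=im[v-3:v+4,u-3:u+4].max(2);print(n,c.tolist()); print(cast(d,u,v,h).round(1), d["range_z"][v,u])
E
```

```text
pad 192.5 167.7 [28.5 29.5] [630.1 128.1   7. ] diam 52.79245720217789
pad 235.0 164.2 [28.8 29.7] [634.3  48.4   7. ] diam 53.211664580686595
pad 277.5 160.7 [28.9 29.6] [638.7 -31.3   7. ] diam 53.27716627660232
pad 320.1 157.1 [28.5 30.1] [ 643.1 -111.     7. ] diam 53.40729909276979
22 [[70, 98, 114, 119, 113, 98, 72], [93, 123, 134, 138, 135, 121, 95], [101, 128, 141, 144, 143, 132, 105], [98, 127, 141, 144, 141, 131, 106], [87, 118, 130, 137, 134, 120, 96], [69, 92, 113, 120, 113, 98, 75], [45, 63, 76, 86, 81, 69, 58]]
[ 496.9 -140.3   32. ] 942.2574
32 [[91, 102, 111, 113, 108, 99, 86], [105, 118, 129, 131, 125, 111, 95], [116, 131, 137, 138, 134, 118, 100], [114, 130, 138, 139, 135, 121, 99], [108, 123, 133, 138, 131, 116, 97], [96, 106, 117, 123, 117, 105, 93], [88, 91, 98, 105, 99, 93, 79]]
[501.3 -13.9  26. ] 948.6052
43 [[97, 112, 121, 122, 113, 101, 93], [110, 128, 133, 132, 129, 118, 101], [115, 132, 137, 140, 134, 124, 105], [115, 133, 138, 139, 134, 123, 104], [110, 124, 131, 134, 129, 112, 99], [99, 108, 116, 116, 111, 100, 92], [91, 94, 98, 100, 100, 93, 93]]
[461.2  45.3  36. ] 936.11896
54 [[98, 106, 115, 121, 118, 109, 100], [100, 117, 131, 137, 134, 124, 106], [108, 128, 139, 146, 142, 135, 118], [110, 130, 141, 145, 144, 139, 123], [105, 123, 140, 144, 142, 133, 116], [101, 114, 127, 130, 128, 122, 106], [95, 102, 110, 110, 109, 104, 98]]
[461.7 -76.8  29. ] 941.6726
```

View pics/topzoom.png

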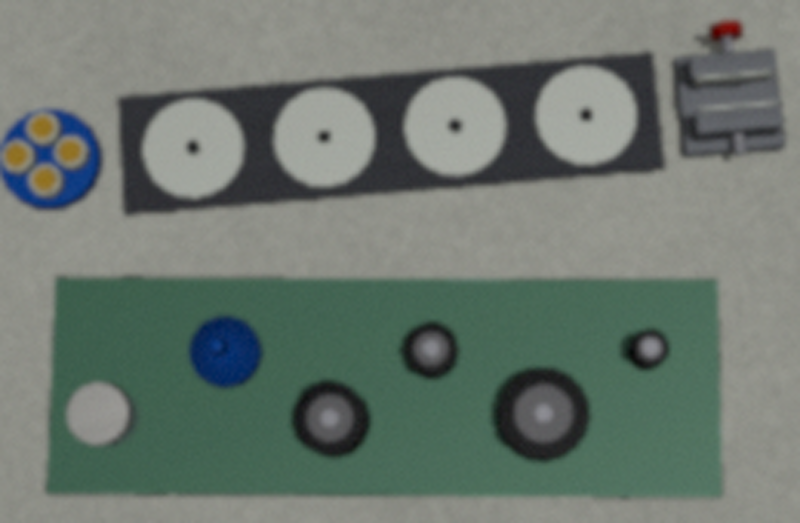

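```bash
python3 - <<'E'
from h import *
dt=dict(np.load("top0.npz"));ds=dict(np.load("scene0.npz"))
def dies(d,matpoly):
    im=d["img"];hsv=cv2.cvtColor(im,cv2.COLOR_BGR2HSV)
    m=((hsv[...,1]<70)|(hsv[...,2]<45)).astype(np.uint8)*255
    mk=np.zeros_like(m);cv2.fillPoly(mk,[np.array(matpoly)],255)
    m&=mk
    out=[]
    for c in cv2.findContours(m,cv2.RETR_EXTERNAL,cv2.CHAIN_APPROX_NONE)[0]:
        if cv2.contourArea(c)<50: continue
        b=np.zeros_like(m);cv2.fillPoly(b,[c],255)
        out.append((c,b))
    return out
for nm,d,poly in (("top",dt,[(150,213),(362,213),(362,278),(150,278)]),("scene",ds,[(209,162),(407,172),(409,212),(198,205)])):
    im=d["img"].max(2)
    for c,b in dies(d,poly):
        M=cv2.moments(c);cx,cy=M["m10"]/M["m00"],M["m01"]/M["m00"]
        er=cv2.erode(b,np.ones((3,3)))
        # steel insert / grey disc weighted centroid
        w=np.where(er>0,np.clip(im.astype(float)-75,0,None),0)
        ys,xs=np.mgrid[:420,:560]
        u,v=(w*xs).sum()/w.sum(),(w*ys).sum()/w.sum()
        print(nm,cv2.contourArea(c),"c",round(cx,1),round(cy,1),"disc",round(u,1),round(v,1),*[cast(d,u,v,h+2)[:2].round(1) for h in(30,24,34,27)])
im=ds["img"];m=(im.min(2)>140).astype(np.uint8);m[:225]=0;m[280:]=0;m[:,:195]=0;m[:,400:]=0
m=cv2.morphologyEx(m,cv2.MORPH_OPEN,np.ones((3,3)))
for c in cv2.findContours(m,cv2.RETR_EXTERNAL,cv2.CHAIN_APPROX_NONE)[0]:
    if cv2.contourArea(c)>300:
        (u,v),a,t=cv2.fitEllipse(c);print("pad",u,v,a,cast(ds,u,v,7).round(1))
E
```

```text
top 410.5 c 237.1 255.8 disc 236.8 255.5 [462.4  45.9] [462.8  46.4] [462.1  45.6] [462.6  46.1]
top 392.0 c 162.0 254.1 disc 161.5 253.9 [469.  179.8] [469.4 181.2] [468.7 178.9] [469.2 180.5]
top 663.0 c 305.7 254.1 disc 306.2 254.0 [461.5 -77.1] [461.9 -77.4] [461.3 -76.9] [461.7 -77.2]
top 107.5 c 340.0 233.0 disc 341.1 232.5 [ 497.9 -140.4] [ 498.5 -141.1] [ 497.4 -139.9] [ 498.2 -140.8]
top 205.0 c 269.5 233.5 disc 269.7 232.8 [501.  -13.5] [501.7 -13.4] [500.6 -13.5] [501.4 -13.4]
scene 301.0 c 286.5 188.0 disc 286.4 182.7 [508.8 -12.8] [502.8 -13.2] [512.8 -12.6] [505.8 -13. ]
scene 196.5 c 218.0 181.5 disc 216.9 175.4 [ 498.9 -140.3] [ 492.8 -142.3] [ 502.9 -139. ] [ 495.8 -141.3]
scene 376.0 c 391.1 180.5 disc 393.9 173.6 [471.6 180.8] [465.1 182.7] [475.9 179.5] [468.4 181.7]
scene 385.5 c 319.1 176.4 disc nan nan [nan nan] [nan nan] [nan nan] [nan nan]
scene 522.5 c 254.4 173.9 disc 253.7 165.5 [468.  -76.7] [461.5 -77.9] [472.3 -75.9] [464.8 -77.3]<stdin>:22: RuntimeWarning: invalid value encountered in scalar divide
```

View pics/scenezoom.png

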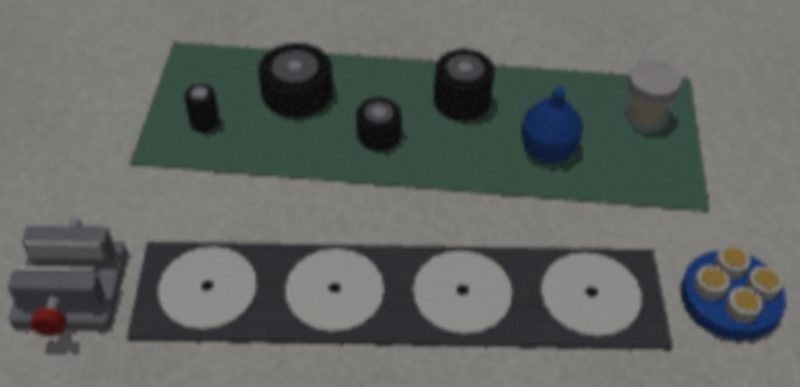

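send_rows:
  commands:
    - [0, 0, 0, 0, 0, 9.42, 1]
    - [0, 0, 0, 0, 0, 9.42, 1]
    - [0, 0, 0, 0, 0, 9.42, 1]
    - [0, 0, 0, 0, 0, 9.42, 1]
    - [0, 0, 0, 0, 0, 9.42, 1]
    - [0, 0, 0, 0, 0, 9.42, 1]
    - [0, 0, 0, 0, 0, 9.42, 1]
    - [0, 0, 0, 0, 0, 0, 1]

```text
time_s: 1.1
eef_pos: [255.6, 570.0, 263.3]
orientation: [0.0, 0.707, 0.707, -0.0]
wrist_force: [-0.9, 0.1, -0.4]
grip_width: 1.0
```

```bash
cat >> h.py <<'E'
def to(*t,n=None):
    from workcell import bot
    s=bot.sense();p=np.array(s["eef_pos"]);r=rot(s["orientation"])
    d=r.inv().apply(np.array(t)-p)/10
    want=R.from_matrix(np.array([[0,1,0],[1,0,0],[0,0,-1.]]))
    print("t",s["time_s"],"p",p.round(1),"grip",round(s["grip_width"]*88,1),"F",np.round(s["wrist_force"],1))
    print("delta cm",d.round(2),"turn deg",(r.inv()*want).as_rotvec(degrees=True).round(2),"q7",np.round(s["joint_pos"],2))
E
python3 -c "
from h import *
to(462,46,130)"
```

```text
t 1.1 p [255.6 570.  263.3] grip 88.0 F [-0.9  0.1 -0.4]
delta cm [-52.39  20.64  13.39] turn deg [0.01 0.06 0.01] q7 [-1.3   0.69  0.14  1.58 -0.12  0.88 -1.12]
```

send_rows:
  commands:
    - [-2, 0.8, 0.5, 0, 0, 0, 1]
    - [-5.0, 2.0, 1.3, 0, 0, 0, 1]
    - [-5.0, 2.0, 1.3, 0, 0, 0, 1]
    - [-5.0, 2.0, 1.3, 0, 0, 0, 1]
    - [-5.0, 2.0, 1.3, 0, 0, 0, 1]
    - [-5.0, 2.0, 1.3, 0, 0, 0, 1]
    - [-5.0, 2.0, 1.3, 0, 0, 0, 1]
    - [-5.0, 2.0, 1.3, 0, 0, 0, 1]
    - [-5.0, 2.0, 1.3, 0, 0, 0, 1]
    - [-5.0, 2.0, 1.3, 0, 0, 0, 1]

```text
time_s: 2.35
eef_pos: [443.8, 98.7, 141.3]
orientation: [-0.0, 0.706, 0.708, 0.001]
wrist_force: [0.4, 0.4, -0.0]
grip_width: 0.999
```

send_rows:
  commands:
    - [-4.0, 1.4, 1, 0, 0, 0, 1]
    - [-1.4, 0.4, 0.2, 0, 0, 0, 1]
    - [0, 0, 0, 0, 0, 0, 1]

```text
time_s: 2.72
eef_pos: [460.9, 45.9, 129.7]
orientation: [-0.0, 0.708, 0.707, 0.0]
wrist_force: [0.0, 0.5, -0.6]
grip_width: 0.998
```

```bash
python3 -c "
from h import *
to(462,46,130)
from workcell import bot
d=bot.get_image('wrist');np.savez('w1.npz',**d);cv2.imwrite('pics/w1.png',d['img'])
r=rot(d['attitude']);o=np.array(d['xyz']);print(o)
for p in((462,46,36),(501,-14,26),(462,-77,29)):
    c=r.inv().apply(np.array(p)-o);print(p,d['fx']*c[0]/c[2]+d['cx'],d['fy']*c[1]/c[2]+d['cy'])
"
```

```text
t 2.725 p [460.9  45.9 129.7] grip 87.8 F [ 0.   0.5 -0.6]
delta cm [ 0.01  0.11 -0.03] turn deg [-0.   -0.04 -0.09] q7 [-0.18  0.73 -0.03  2.16  0.09  0.25 -0.29]
[459.92898365 112.57182979 250.40492752]
(462, 46, 36) 282.9060661238562 225.60470868729004
(501, -14, 26) 339.35681748005567 304.39259619320006
(462, -77, 29) 282.7885136069846 384.6529492890678
```

View pics/w1.png

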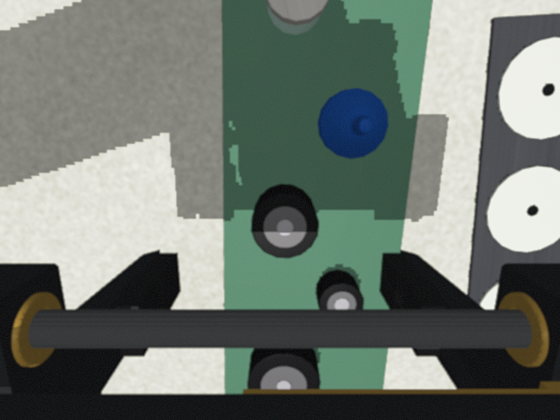

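send_rows:
  commands:
    - [0, 0.2, 2, 0, 0, 0, 1]
    - [0, 0, 4, 0, 0, 0, 1]
    - [0, 0, 2.8, 0, 0, 0, 1]
    - [0, 0, 1.0, 0, 0, 0, 1]
    - [0, 0, 0, 0, 0, 0, 1]

```text
time_s: 3.4
eef_pos: [465.5, 48.7, 33.5]
orientation: [-0.002, 0.706, 0.708, -0.002]
wrist_force: [0.3, 0.3, 0.8]
grip_width: 0.999
```

send_rows:
  commands:
    - [0, 0, 0, 0, 0, 0, 0.2]
    - [0, 0, 0, 0, 0, 0, -0.2]
    - [0, 0, 0, 0, 0, 0, -1]
    - [0, 0, 0, 0, 0, 0, -1]
    - [0, 0, 0, 0, 0, 0, -1]
    - [0, 0, 0, 0, 0, 0, -1]
  force: 15

```text
time_s: 4.15
eef_pos: [465.7, 46.1, 33.9]
orientation: [-0.002, 0.708, 0.706, -0.002]
wrist_force: [0.2, 0.8, 1.7]
grip_width: 0.481
```

```bash
python3 -c "
from h import *
to(635,48,90)"
```

```text
t 4.15 p [465.7  46.1  33.9] grip 42.3 F [0.2 0.8 1.7]
delta cm [ 0.22 16.9  -5.7 ] turn deg [-0.3   0.03 -0.11] q7 [-0.19  0.94 -0.01  2.17  0.23  0.04 -0.43]
```

send_rows:
  commands:
    - [0, 0, -2, 0, 0, 0, -1]
    - [0, 0.3, -3, 0, 0, 0, -1]
    - [0, 2, -0.7, 0, 0, 0, -1]
    - [0, 4, 0, 0, 0, 0, -1]
    - [0.1, 4, 0, 0, 0, 0, -1]
    - [0.1, 4, 0, 0, 0, 0, -1]
    - [0, 2, 0, 0, 0, 0, -1]
    - [0, 0.6, 0, 0, 0, 0, -1]
    - [0, 0, 0, 0, 0, 0, -1]

```text
time_s: 5.28
eef_pos: [634.1, 47.7, 89.4]
orientation: [-0.002, 0.708, 0.706, -0.003]
wrist_force: [-0.6, -0.3, -0.6]
grip_width: 0.482
```

```bash
cat > look.py <<'E'
import sys
from h import *
from workcell import bot
n=sys.argv[1]
to(*map(float,sys.argv[2:5]))
d=bot.get_image('wrist');np.savez(n+'.npz',**d);cv2.imwrite(f'pics/{n}.png',d['img'])
E
python3 look.py w2 634.5 48.5 39.5
```

```text
t 5.275 p [634.1  47.7  89.4] grip 42.4 F [-0.6 -0.3 -0.6]
delta cm [0.08 0.07 4.99] turn deg [-0.38  0.04 -0.1 ] q7 [-0.07  0.93 -0.14  1.64  0.21  0.59 -0.33]
```

View pics/w2.png

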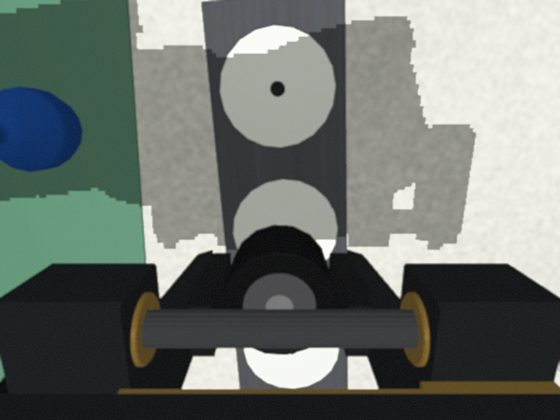

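```bash
python3 -c "
from h import *
d=dict(np.load('w2.npz'));print(cast(d,278,88.5,7), cast(d,285.5,250,7))"
```

```text
[631.96024453 127.62009787   7.        ] [636.11187723  36.01934906   7.        ]
```

send_rows:
  commands:
    - [0.1, 0.1, 2, 0.38, 0, 0, -1]
    - [0, 0, 2, 0, 0, 0, -1]
    - [0, 0, 0.7, 0, 0, 0, -1]
    - [0, 0, 0.25, 0, 0, 0, -1]
    - [0, 0, 0, 0, 0, 0, -1]

```text
time_s: 5.95
eef_pos: [635.7, 48.8, 40.4]
orientation: [-0.004, 0.708, 0.706, -0.004]
wrist_force: [0.2, -0.2, -0.9]
grip_width: 0.484
```

```bash
python3 -c "
from h import *
to(634.5,48.5,39)"
```

```text
t 5.95 p [635.7  48.8  40.4] grip 42.6 F [ 0.2 -0.2 -0.9]
delta cm [-0.03 -0.12  0.14] turn deg [-0.67  0.03 -0.11] q7 [-0.08  1.01 -0.13  1.64  0.22  0.52 -0.34]
```

send_rows:
  commands:
    - [0, 0, 0.1, -0.65, 0, 0, -1]
    - [0, 0, 0.1, 0, 0, 0, -1]
    - [0, 0, 0, 0, 0, 0, -1]

```text
time_s: 6.32
eef_pos: [635.7, 48.9, 39.0]
orientation: [0.0, 0.708, 0.706, -0.0]
wrist_force: [-1.8, 0.1, 4.3]
grip_width: 0.488
```

send_rows:
  commands:
    - [0, 0, 0, 0, 0, 0, 0.2]
    - [0, 0, 0, 0, 0, 0, 0.4]
    - [0, 0, 0, 0, 0, 0, 0.4]
    - [0, 0, 0, 0, 0, 0, 0.4]
    - [0, 0, -3, 0, 0, 0, 0.4]
    - [0, 0, -5, 0, 0, 0, 0.4]
    - [0, 0, 0, 0, 0, 0, 1]

```text
time_s: 7.2
eef_pos: [638.4, 49.3, 122.2]
orientation: [0.002, 0.708, 0.706, 0.003]
wrist_force: [-0.0, -0.3, 0.1]
grip_width: 0.793
```

```bash
python3 look.py w3 501.5 -13.5 120
```

```text
t 7.2 p [638.4  49.3 122.2] grip 69.8 F [-0.  -0.3  0.1]
delta cm [ -6.31 -13.68   0.12] turn deg [ 0.42 -0.05 -0.13] q7 [-0.07  0.89 -0.15  1.63  0.2   0.63 -0.33]
```

View pics/w3.png

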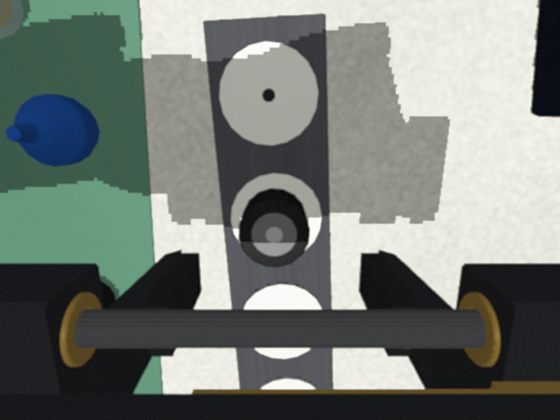

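```bash
python3 -c "
from h import *
d=dict(np.load('w3.npz'));print(cast(d,274.5,235,41), cast(d,268.5,95,7))"
```

```text
[635.05710856  47.51649394  41.        ] [631.67530394 127.55722636   7.        ]
```

send_rows:
  commands:
    - [-1, -2, 0, 0.42, 0, 0, 1]
    - [-1.3, -3, 0, 0, 0, 0, 1]
    - [-1.3, -3, 0, 0, 0, 0, 1]
    - [-1.3, -3, 0, 0, 0, 0, 1]
    - [-1, -2, 0, 0, 0, 0, 1]
    - [-0.4, -0.7, 0, 0, 0, 0, 1]
    - [0, 0, 0, 0, 0, 0, 1]

```text
time_s: 8.12
eef_pos: [498.5, -13.9, 118.8]
orientation: [-0.003, 0.708, 0.706, -0.003]
wrist_force: [0.1, -0.3, 0.7]
grip_width: 1.001
```

```bash
python3 look.py w4 501.5 -13.5 31
```

```text
t 8.125 p [498.5 -13.9 118.8] grip 88.1 F [ 0.1 -0.3  0.7]
delta cm [0.04 0.38 8.78] turn deg [-0.49  0.02 -0.11] q7 [ 0.01  0.78 -0.12  2.05  0.25  0.33 -0.32]
```

View pics/w4.png

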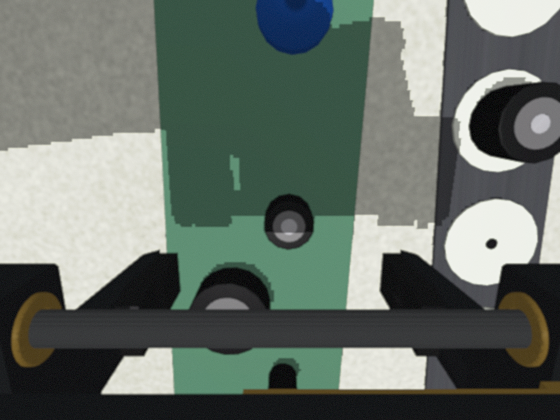

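```bash
python3 -c "
from h import *
d=dict(np.load('w4.npz'));print(cast(d,289,226,26), cast(d,491,244,7))"
```

```text
[502.54864462 -13.81762095  26.        ] [639.88314163 -32.58280738   7.        ]
```

send_rows:
  commands:
    - [0, 0.3, 2, -0.4, 0, 0, 1]
    - [0, 0, 4, 0, 0, 0, 1]
    - [0, 0, 2, 0, 0, 0, 1]
    - [0, 0, 0.9, 0, 0, 0, 1]
    - [0, 0, 0, 0, 0, 0, 1]

```text
time_s: 8.8
eef_pos: [501.8, -13.5, 30.0]
orientation: [-0.0, 0.708, 0.707, -0.0]
wrist_force: [-1.0, -0.1, -0.4]
grip_width: 1.0
```

```bash
python3 -c "
from h import *
to(501.5,-13.5,30)"
```

```text
t 8.8 p [501.8 -13.5  30. ] grip 88.0 F [-1.  -0.1 -0.4]
delta cm [ 0.   -0.03  0.  ] turn deg [-0.04  0.01 -0.08] q7 [-0.04  0.95 -0.04  2.07  0.28  0.13 -0.35]
```

send_rows:
  commands:
    - [0, 0, 0, 0, 0, 0, 0.2]
    - [0, 0, 0, 0, 0, 0, -0.3]
    - [0, 0, 0, 0, 0, 0, -1]
    - [0, 0, 0, 0, 0, 0, -1]
    - [0, 0, 0, 0, 0, 0, -1]
    - [0, 0, 0, 0, 0, 0, -1]
    - [0, 0, 0, 0, 0, 0, -1]

```text
time_s: 9.68
eef_pos: [501.4, -13.9, 30.4]
orientation: [-0.0, 0.708, 0.706, -0.0]
wrist_force: [0.2, -0.3, 0.5]
grip_width: 0.359
```

send_rows:
  commands:
    - [0, 0, -2, 0, 0, 0, -1]
    - [0, 0.3, -3, 0, 0, 0, -1]
    - [-0.3, 2, -1, 0, 0, 0, -1]
    - [-0.4, 3, 0, 0, 0, 0, -1]
    - [-0.4, 3, 0, 0, 0, 0, -1]
    - [-0.4, 3, 0, 0, 0, 0, -1]
    - [-0.3, 2, 0, 0, 0, 0, -1]
    - [0, 0.5, 0, 0, 0, 0, -1]
    - [0, 0, 0, 0, 0, 0, -1]

```text
time_s: 10.8
eef_pos: [638.4, -32.0, 89.9]
orientation: [-0.001, 0.708, 0.707, -0.001]
wrist_force: [-1.0, -0.1, -1.3]
grip_width: 0.357
```

```bash
python3 look.py w5 639.5 -32 36
```

```text
t 10.8 p [638.4 -32.   89.9] grip 31.4 F [-1.  -0.1 -1.3]
delta cm [-0.    0.12  5.39] turn deg [-0.13  0.02 -0.09] q7 [ 0.07  0.94 -0.17  1.63  0.25  0.59 -0.24]
```

View pics/w5.png

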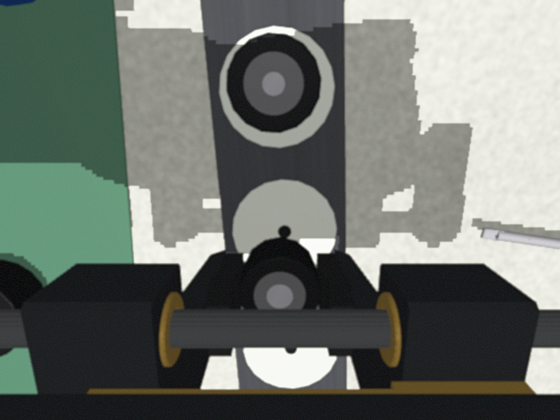

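send_rows:
  commands:
    - [0, 0.1, 2, -0.13, 0, 0, -1]
    - [0, 0, 2.3, 0, 0, 0, -1]
    - [0, 0, 0.8, 0, 0, 0, -1]
    - [0, 0, 0.25, 0, 0, 0, -1]
    - [0, 0, 0, 0, 0, 0, -1]

```text
time_s: 11.48
eef_pos: [640.5, -32.1, 36.7]
orientation: [0.001, 0.708, 0.706, 0.0]
wrist_force: [-0.4, 0.8, -0.8]
grip_width: 0.353
```

```bash
python3 -c "
from h import *
to(639.5,-32,35.5)"
```

```text
t 11.475 p [640.5 -32.1  36.7] grip 31.1 F [-0.4  0.8 -0.8]
delta cm [ 0.01 -0.1   0.12] turn deg [ 0.1   0.02 -0.1 ] q7 [ 0.06  1.02 -0.15  1.64  0.26  0.5  -0.26]
```

send_rows:
  commands:
    - [0, 0, 0.1, 0, 0, 0, -1]
    - [0, 0, 0.05, 0, 0, 0, -1]
    - [0, 0, 0, 0, 0, 0, -0.1]
    - [0, 0, 0, 0, 0, 0, 0.1]
    - [0, 0, 0, 0, 0, 0, 0.2]
    - [0, 0, 0, 0, 0, 0, 0.2]
    - [0, 0, -3, 0, 0, 0, 0.2]
    - [0, 0, -5, 0, 0, 0, 0.4]
    - [0, 0, 0, 0, 0, 0, 1]

```text
time_s: 12.6
eef_pos: [643.0, -32.1, 119.1]
orientation: [0.003, 0.708, 0.706, 0.003]
wrist_force: [-0.6, 0.1, 0.2]
grip_width: 0.791
```

```bash
python3 look.py w6 498 -140.5 120;  python3 -c "
from h import *
d=dict(np.load('w6.npz'))
r=rot(d['attitude']);o=np.array(d['xyz'])
c=r.inv().apply(np.array((639.5,-32,31))-o);print(d['fx']*c[0]/c[2]+d['cx'],d['fy']*c[1]/c[2]+d['cy'])"
```

```text
t 12.6 p [643.  -32.1 119.1] grip 69.6 F [-0.6  0.1  0.2]
delta cm [-10.88 -14.48  -0.22] turn deg [ 0.54  0.01 -0.13] q7 [ 0.08  0.9  -0.18  1.62  0.24  0.64 -0.23]
273.92548804252993 228.38086188002205
```

View pics/w6.png

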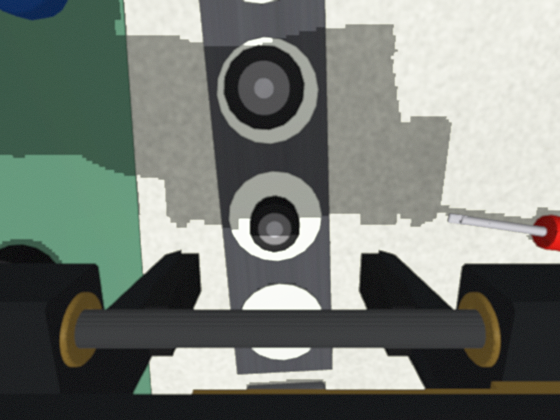

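send_rows:
  commands:
    - [-1.5, -2, 0, 0.3, 0, 0, 1]
    - [-2.2, -3, 0, 0, 0, 0, 1]
    - [-2.2, -3, 0, 0, 0, 0, 1]
    - [-2.2, -3, 0, 0, 0, 0, 1]
    - [-1.8, -2.3, 0, 0, 0, 0, 1]
    - [-1.0, -1.2, 0, 0, 0, 0, 1]
    - [0, 0, 0, 0, 0, 0, 1]

```text
time_s: 13.52
eef_pos: [494.3, -141.3, 115.2]
orientation: [-0.002, 0.708, 0.706, -0.002]
wrist_force: [-0.4, 0.7, 0.9]
grip_width: 0.999
```

```bash
python3 look.py w7 498 -140.5 31
```

```text
t 13.525 p [ 494.3 -141.3  115.2] grip 87.9 F [-0.4  0.7  0.9]
delta cm [0.09 0.41 8.41] turn deg [-0.3   0.02 -0.18] q7 [ 0.28  0.79 -0.16  2.01  0.32  0.36 -0.13]
```

View pics/w7.png

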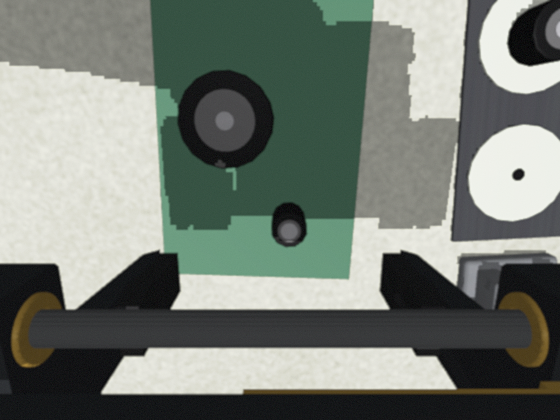

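```bash
python3 -c "
from h import *
d=dict(np.load('w7.npz'));print(cast(d,289,230,32), cast(d,225,121,29),cast(d,518,174.5,7))"
```

```text
[ 498.47973349 -140.76258708   32.        ] [462.89011201 -78.21622964  29.        ] [ 644.26212086 -112.23696764    7.        ]
```

send_rows:
  commands:
    - [0.05, 0.35, 2, -0.3, 0, 0, 1]
    - [0, 0, 4, 0, 0, 0, 1]
    - [0, 0, 1.6, 0, 0, 0, 1]
    - [0, 0, 0.8, 0, 0, 0, 1]
    - [0, 0, 0, 0, 0, 0, 1]

```text
time_s: 14.2
eef_pos: [498.9, -140.1, 31.8]
orientation: [0.001, 0.708, 0.707, 0.001]
wrist_force: [0.1, 0.2, -0.3]
grip_width: 1.001
```

```bash
python3 -c "
from h import *
to(498,-140.5,31)"
```

```text
t 14.2 p [ 498.9 -140.1   31.8] grip 88.1 F [ 0.1  0.2 -0.3]
delta cm [-0.04 -0.09  0.08] turn deg [ 0.1   0.02 -0.08] q7 [ 0.23  0.95 -0.08  2.02  0.36  0.18 -0.17]
```

Pad_d ≈ (643.8, −111.7). Grip and carry.

send_rows:
  commands:
    - [-0.05, 0, 0.05, 0, 0, 0, 0.2]
    - [0, 0, 0, 0, 0, 0, -0.3]
    - [0, 0, 0, 0, 0, 0, -1]
    - [0, 0, 0, 0, 0, 0, -1]
    - [0, 0, 0, 0, 0, 0, -1]
    - [0, 0, 0, 0, 0, 0, -1]
    - [0, 0, 0, 0, 0, 0, -1]
    - [0, 0, 0, 0, 0, 0, -1]

```text
time_s: 15.2
eef_pos: [498.6, -140.9, 31.2]
orientation: [0.001, 0.708, 0.706, 0.0]
wrist_force: [0.5, 0.2, 1.1]
grip_width: 0.243
```

send_rows:
  commands:
    - [0, 0, -2, 0, 0, 0, -1]
    - [0, 0.3, -3, 0, 0, 0, -1]
    - [0.5, 2, -1, 0, 0, 0, -1]
    - [0.6, 3, 0, 0, 0, 0, -1]
    - [0.6, 3, 0, 0, 0, 0, -1]
    - [0.6, 3, 0, 0, 0, 0, -1]
    - [0.5, 2.3, 0, 0, 0, 0, -1]
    - [0, 0.7, 0, 0, 0, 0, -1]
    - [0, 0, 0, 0, 0, 0, -1]

```text
time_s: 16.32
eef_pos: [640.8, -113.5, 91.1]
orientation: [0.0, 0.708, 0.706, -0.0]
wrist_force: [-1.0, -0.7, -1.1]
grip_width: 0.244
```

```bash
python3 look.py w8 643.8 -111.7 37
```

```text
t 16.325 p [ 640.8 -113.5   91.1] grip 21.5 F [-1.  -0.7 -1.1]
delta cm [0.19 0.3  5.41] turn deg [ 0.02  0.05 -0.12] q7 [ 0.21  0.95 -0.2   1.6   0.28  0.62 -0.14]
```

View pics/w8.png

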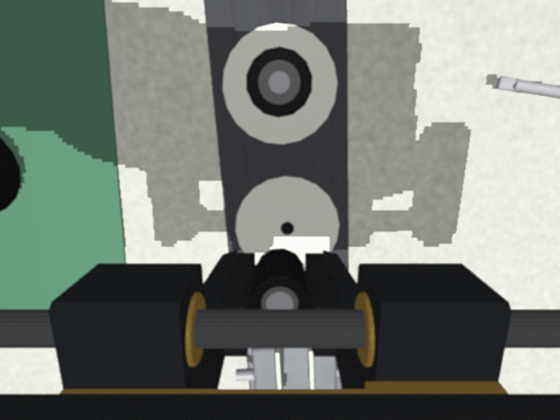

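send_rows:
  commands:
    - [0.2, 0.2, 2, 0, 0, 0, -1]
    - [0, 0, 2.3, 0, 0, 0, -1]
    - [0, 0, 0.8, 0, 0, 0, -1]
    - [0, 0, 0.25, 0, 0, 0, -1]
    - [0, 0, 0, 0, 0, 0, -1]

```text
time_s: 17.0
eef_pos: [643.7, -111.2, 37.9]
orientation: [0.001, 0.708, 0.706, 0.0]
wrist_force: [0.3, 0.1, -0.6]
grip_width: 0.244
```

```bash
python3 -c "
from h import *
to(643.8,-111.7,36.2)"
```

```text
t 17.0 p [ 643.7 -111.2   37.9] grip 21.5 F [ 0.3  0.1 -0.6]
delta cm [-0.05  0.01  0.17] turn deg [ 0.1   0.03 -0.1 ] q7 [ 0.19  1.03 -0.18  1.6   0.3   0.54 -0.16]
```

send_rows:
  commands:
    - [0, 0, 0.1, 0, 0, 0, -1]
    - [0, 0, 0.08, 0, 0, 0, -1]
    - [0, 0, 0, 0, 0, 0, -0.4]
    - [0, 0, 0, 0, 0, 0, -0.2]
    - [0, 0, 0, 0, 0, 0, 0.1]
    - [0, 0, 0, 0, 0, 0, 0.2]
    - [0, 0, -3, 0, 0, 0, 0.2]
    - [0, 0, -5, 0, 0, 0, 0.4]
    - [0, 0, 0, 0, 0, 0, 1]

```text
time_s: 18.12
eef_pos: [646.4, -111.4, 120.1]
orientation: [0.004, 0.708, 0.706, 0.003]
wrist_force: [0.5, -0.2, 0.2]
grip_width: 0.791
```

```bash
python3 look.py w9 463 -77.5 120;  python3 -c "
from h import *
d=dict(np.load('w9.npz'))
r=rot(d['attitude']);o=np.array(d['xyz'])
c=r.inv().apply(np.array((643.8,-111.7,37))-o);print(d['fx']*c[0]/c[2]+d['cx'],d['fy']*c[1]/c[2]+d['cy'])"
```

```text
t 18.125 p [ 646.4 -111.4  120.1] grip 69.6 F [ 0.5 -0.2  0.2]
delta cm [  3.35 -18.35  -0.17] turn deg [ 0.55  0.06 -0.13] q7 [ 0.21  0.91 -0.21  1.58  0.27  0.67 -0.13]
275.54344087154584 231.4587268657487
```

View pics/w9.png

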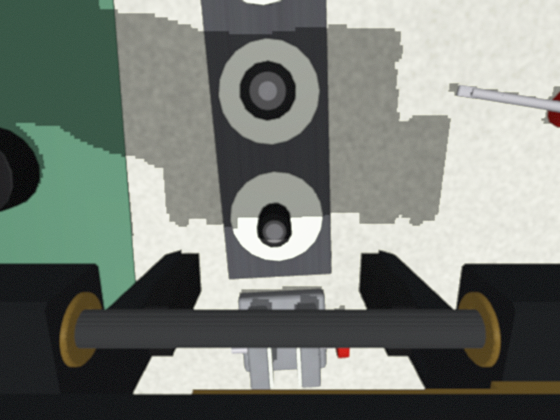

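send_rows:
  commands:
    - [0.4, -2, 0, 0.3, 0, 0, 1]
    - [0.5, -3, 0, 0, 0, 0, 1]
    - [0.6, -3.2, 0, 0, 0, 0, 1]
    - [0.6, -3.2, 0, 0, 0, 0, 1]
    - [0.6, -3.2, 0, 0, 0, 0, 1]
    - [0.5, -2.4, 0, 0, 0, 0, 1]
    - [0.15, -1, 0, 0, 0, 0, 1]
    - [0, 0, 0, 0, 0, 0, 1]

```text
time_s: 19.18
eef_pos: [463.3, -77.3, 116.2]
orientation: [-0.002, 0.708, 0.707, -0.002]
wrist_force: [0.7, 0.1, 0.6]
grip_width: 0.997
```

```bash
python3 look.py w10 463 -77.5 34
```

```text
t 19.175 p [463.3 -77.3 116.2] grip 87.7 F [0.7 0.1 0.6]
delta cm [-0.02  0.01  8.22] turn deg [-0.27  0.03 -0.09] q7 [ 0.14  0.76 -0.11  2.14  0.32  0.25 -0.26]
```

View pics/w10.png

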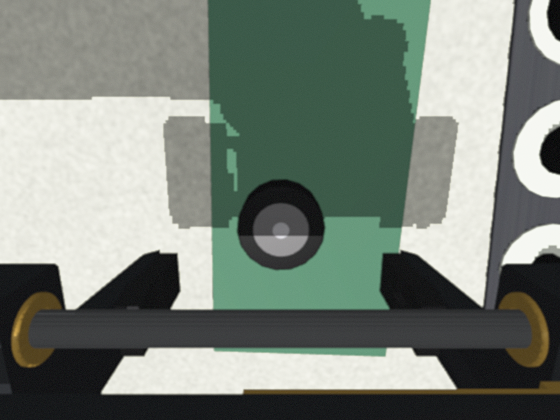

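```bash
python3 -c "
from h import *
d=dict(np.load('w10.npz'));print(cast(d,281,230,29))"
```

```text
[462.76958035 -78.01409332  29.        ]
```

send_rows:
  commands:
    - [0, 0, 2, -0.2, 0, 0, 1]
    - [0, 0, 4, 0, 0, 0, 1]
    - [0, 0, 1.5, 0, 0, 0, 1]
    - [0, 0, 0.7, 0, 0, 0, 1]
    - [0, 0, 0, 0, 0, 0, 1]

```text
time_s: 19.85
eef_pos: [463.8, -77.4, 34.8]
orientation: [0.0, 0.708, 0.706, -0.0]
wrist_force: [-0.4, 0.7, 0.0]
grip_width: 1.0
```

```bash
python3 -c "
from h import *
to(463,-77.5,32)"
```

```text
t 19.85 p [463.8 -77.4  34.8] grip 88.0 F [-0.4  0.7  0. ]
delta cm [-0.01 -0.08  0.28] turn deg [ 0.01  0.03 -0.1 ] q7 [ 0.08  0.94 -0.02  2.16  0.38  0.04 -0.31]
```

send_rows:
  commands:
    - [0, 0, 0, 0, 0, 0, 0.4]
    - [0, 0, 0, 0, 0, 0, 0.1]
    - [0, 0, 0, 0, 0, 0, -1]
    - [0, 0, 0, 0, 0, 0, -1]
    - [0, 0, 0, 0, 0, 0, -1]
    - [0, 0, 0, 0, 0, 0, -1]
  force: 18

```text
time_s: 20.6
eef_pos: [463.6, -77.4, 34.9]
orientation: [0.0, 0.708, 0.706, -0.0]
wrist_force: [-0.5, -0.7, 5.5]
grip_width: 0.604
```

send_rows:
  commands:
    - [0, 0, -2, 0, 0, 0, -1]
    - [0, 0.3, -3, 0, 0, 0, -1]
    - [0, 0.3, -3, 0, 0, 0, -1]
    - [0, 0, 0, 0, 0, 0, -1]

```text
time_s: 21.1
eef_pos: [470.6, -77.5, 116.0]
orientation: [0.001, 0.708, 0.706, 0.001]
wrist_force: [0.9, 0.1, -0.5]
grip_width: 0.607
```

```bash
python3 look.py w11 631 128 120
```

```text
t 21.1 p [470.6 -77.5 116. ] grip 53.4 F [ 0.9  0.1 -0.5]
delta cm [20.58 16.   -0.35] turn deg [ 0.19  0.02 -0.13] q7 [ 0.15  0.77 -0.13  2.13  0.35  0.26 -0.29]
```

View pics/w11.png

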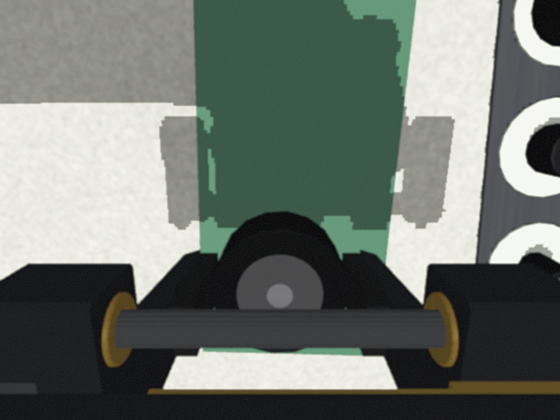

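send_rows:
  commands:
    - [1, 1, 0, 0, 0, 0, -1]
    - [2.5, 2, 0, 0, 0, 0, -1]
    - [3, 2.3, 0, 0, 0, 0, -1]
    - [3, 2.3, 0, 0, 0, 0, -1]
    - [3, 2.3, 0, 0, 0, 0, -1]
    - [3, 2.3, 0, 0, 0, 0, -1]
    - [3, 2, 0, 0, 0, 0, -1]
    - [1.5, 1, 0, 0, 0, 0, -1]
    - [0.6, 0.6, 0, 0, 0, 0, -1]
    - [0, 0, 0, 0, 0, 0, -1]

```text
time_s: 22.4
eef_pos: [627.5, 128.7, 113.5]
orientation: [-0.0, 0.708, 0.707, -0.001]
wrist_force: [-0.0, 0.0, 0.4]
grip_width: 0.607
```

```bash
python3 look.py w12 631 128 40.5
```

```text
t 22.4 p [627.5 128.7 113.5] grip 53.4 F [-0.   0.   0.4]
delta cm [-0.06  0.36  7.3 ] turn deg [-0.09  0.05 -0.07] q7 [-0.19  0.9  -0.16  1.62  0.22  0.63 -0.46]
```

View pics/w12.png

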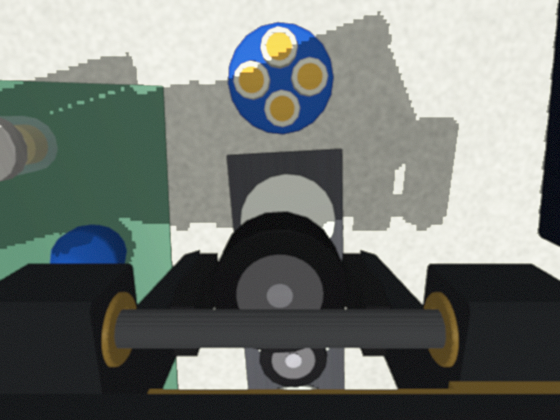

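send_rows:
  commands:
    - [-0.05, 0.2, 2, 0, 0, 0, -1]
    - [0, 0, 3, 0, 0, 0, -1]
    - [0, 0, 1.5, 0, 0, 0, -1]
    - [0, 0, 0.5, 0, 0, 0, -1]
    - [0, 0, 0, 0, 0, 0, -1]

```text
time_s: 23.08
eef_pos: [629.9, 127.8, 44.5]
orientation: [0.0, 0.708, 0.706, -0.0]
wrist_force: [1.1, -0.3, -0.5]
grip_width: 0.606
```

```bash
python3 -c "
from h import *
to(631,128,40)"
```

```text
t 23.075 p [629.9 127.8  44.5] grip 53.3 F [ 1.1 -0.3 -0.5]
delta cm [0.02 0.11 0.45] turn deg [-0.01  0.02 -0.11] q7 [-0.2   1.01 -0.14  1.63  0.24  0.52 -0.48]
```

send_rows:
  commands:
    - [0, 0.1, 0.2, 0, 0, 0, -1]
    - [0, 0, 0.15, 0, 0, 0, -1]
    - [0, 0, 0.1, 0, 0, 0, -1]
    - [0, 0, 0, 0, 0, 0, -1]

```text
time_s: 23.58
eef_pos: [630.8, 127.9, 40.1]
orientation: [0.0, 0.708, 0.706, -0.0]
wrist_force: [0.2, 0.0, -1.1]
grip_width: 0.609
```

```bash
python3 -c "
from h import *
to(631,128,40)"
```

```text
t 23.575 p [630.8 127.9  40.1] grip 53.6 F [ 0.2  0.  -1.1]
delta cm [0.01 0.02 0.01] turn deg [-0.01  0.02 -0.1 ] q7 [-0.2   1.01 -0.14  1.63  0.24  0.52 -0.48]
```

send_rows:
  commands:
    - [0, 0, 0.05, 0, 0, 0, -1]
    - [0, 0, 0, 0, 0, 0, 0.4]
    - [0, 0, 0, 0, 0, 0, 0.6]
    - [0, 0, 0, 0, 0, 0, 0.6]
    - [0, 0, 0, 0, 0, 0, 0.6]
    - [0, 0, -3, 0, 0, 0, 0.6]
    - [0, 0, -5, 0, 0, 0, 0.6]
    - [0, 0, -5, 0, 0, 0, 1]
    - [0, 0, -3, 0, 0, 0, 1]

```text
time_s: 24.7
eef_pos: [631.7, 128.2, 202.3]
orientation: [0.001, 0.708, 0.706, 0.001]
wrist_force: [1.0, 0.3, 0.2]
grip_width: 0.99
```

send_rows:
  commands:
    - [2, -2, -3, 0, 0, 0, 1]
    - [5, -3, 0, 0, 0, 0, 1]
    - [5, -3, 0, 0, 0, 0, 1]
    - [5, -3, 0, 0, 0, 0, 1]
    - [5, -3, 0, 0, 0, 0, 1]
    - [5, -3, 0, 0, 0, 0, 1]
    - [3, 0, 0, 0, 0, 0, 1]
    - [0, 0, 0, 0, 0, 0, 1]
    - [0, 0, 0, 0, 0, 0, 1]

```text
time_s: 25.82
eef_pos: [462.1, 426.4, 229.2]
orientation: [0.001, 0.708, 0.706, -0.001]
wrist_force: [1.7, -0.7, 0.3]
grip_width: 0.997
```

```bash
python3 - <<'E'
from h import *
from workcell import bot
s=bot.sense();print(s["time_s"],np.round(s["eef_pos"],1))
for n,(x0,y0,x1,y1) in dict(top=(130,120,390,290),scene=(140,140,450,290)).items():
    d=bot.get_image(n);im=d["img"];np.savez(n+"1.npz",**d)
    k=800/(x1-x0); cv2.imwrite(f"pics/{n}1.png",cv2.resize(im[y0:y1,x0:x1],None,fx=k,fy=k,interpolation=cv2.INTER_CUBIC))
    if n=="top":
        r=rot(d['attitude']);o=np.array(d['xyz']);g=im.max(2).astype(float);ys,xs=np.mgrid[:420,:560]
        for nm,p,h in(("54",(630.1,128.1),27),("43",(634.3,48.4),34),("32",(638.7,-31.3),24),("22",(643.1,-111),30)):
            c=r.inv().apply(np.array((*p,h+7))-o);u,v=d['fx']*c[0]/c[2]+d['cx'],d['fy']*c[1]/c[2]+d['cy']
            w=np.where((xs-u)**2+(ys-v)**2<36 if nm!="22" else (xs-u)**2+(ys-v)**2<16,np.clip(g-105,0,None),0)
            U,V=(w*xs).sum()/w.sum(),(w*ys).sum()/w.sum()
            print(nm,(round(u,1),round(v,1)),(round(U,1),round(V,1)),"err mm",(cast(d,U,V,h+7)[:2]-p).round(1), "z",np.round(o[2]-d["range_z"][int(V+.5),int(U+.5)],1))
E
```

```text
25.825 [462.1 426.4 229.2]
54 (np.float64(190.0), np.float64(164.4)) (np.float64(190.0), np.float64(164.9)) err mm [-1. -0.] z 8.6
43 (np.float64(233.4), np.float64(159.9)) (np.float64(233.1), np.float64(160.0)) err mm [-0.3  0.5] z 18.6
32 (np.float64(277.5), np.float64(157.5)) (np.float64(277.5), np.float64(157.2)) err mm [ 0.5 -0.1] z 5.1
22 (np.float64(321.3), np.float64(153.0)) (np.float64(321.1), np.float64(153.3)) err mm [-0.7  0.3] z 10.5
```

View pics/top1.png

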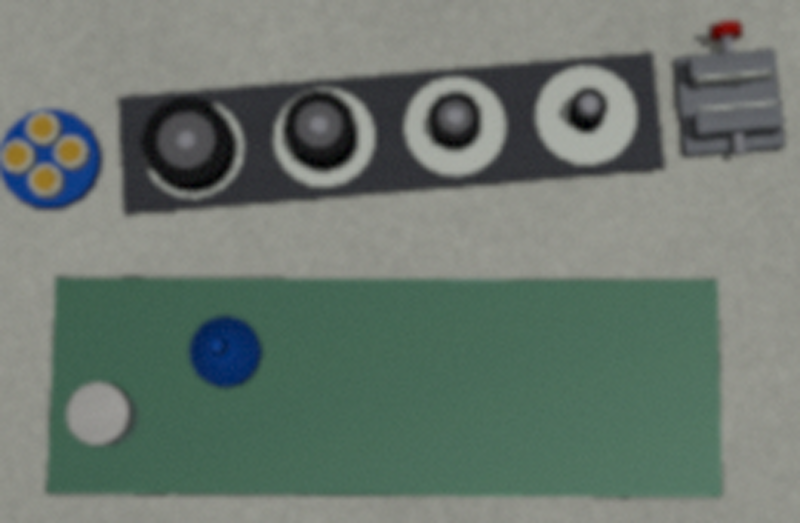

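View pics/scene1.png

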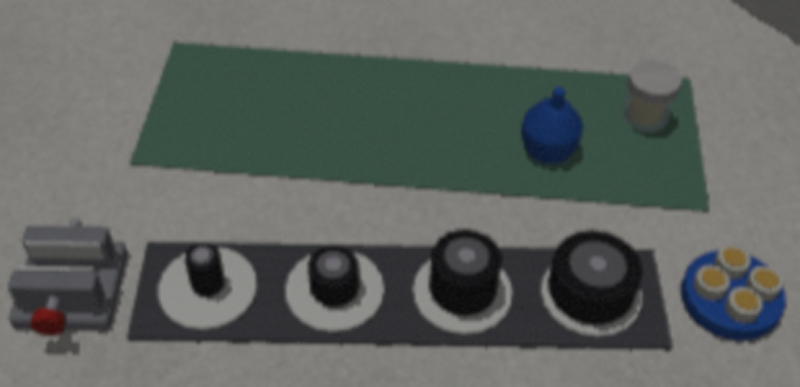

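```bash
python3 -c "
from workcell import bot
print(bot.close_job())"
```

```text
the job is handed in; nothing more can be done
None
```

All four dies now stand on the rail in order of diameter, and I handed the job in at about 26 s of the 96 s allowed. Counting from the vice, the 22 mm die is on pad_d, the 32 mm on pad_c, the 43 mm on pad_b and the 54 mm on pad_a.

- **Centring:** The last top view puts each die within about 1 mm of the pad centre measured in the first top picture. The two cameras disagree on the pad positions by 1–2 mm, well inside the 12 mm limit.
- **Upright, jar and arm:** The top and scene views show all four dies upright. The glass jar is still standing where it started. The gripper was open and well away from everything.
- **Checks that disagreed:** The depth heights from my last check (5 to 19 mm) were well below the expected die-top heights (31 to 41 mm). I put this down to the slightly tilted top camera, which the check did not correct for. I did not redo it, so "flat on the pad" rests on the pictures and the placing heights.
- **Reach limit:** Joint 6 sat at its lower limit while I gripped the two nearest dies (43 and 54 mm). I therefore held those two about 3 mm higher than planned, and neither slipped.

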